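Load the bearing rail and set its thumbscrew a quarter turn off the seat

TASK

Load the rail of the blue stand by hanging the yellow saddle weight over it, one cheek on each side, and let go of the weight. Then turn the black thumbscrew on top of the stand clockwise until it seats, back it off a quarter turn to give the bearing its running clearance, and finish still gripping the knob there, while the weight hangs on the rail. Leave the torch, tape measure and multimeter alone.

Things in the scene. Friction and masses are not known exactly. Their poses are not given: they have to be found in the camera images.
- stand: Fixed bench stand; grey base plate 110 (x) x 290 (y) x 12 mm; origin: centre of its underside, on the bench; z up. Two blue posts carry a round steel rail along y at x = 0. The thick post (44 x 50 mm, centred at y = +100, top at z = 145 mm) carries the thumbscrew; the thin end post (30 x 18 mm) is centred at y = -115, top at z = 132.
- rail_mid (a point): Top of the stand's rail midway between the posts (stand x 0, y -15, z 121 mm); axes as the stand's. The rail is 12 mm in diameter, runs along the stand's y, its axis 115 mm above the bench, and is free from stand y = -106 to +75 mm.
- thumbscrew (a joint): Thumbscrew angle, rad; grows as it is screwed in (clockwise from above) and stops hard at 4.00, where it is seated. Starts 0.8 to 2.4 short of the seat; a quarter turn back from the seat is 2.43. Stays where left (0.06 N m of friction); does not rise or sink. Turned on against the stop, the fingers just slip round it.
- knob_grip (a point): Centre of the thumbscrew's knob, on its vertical axis, 178 mm above the bench. Knob: round, black, ribbed, 36 mm in diameter, from 165 to 191 mm above the bench, on a 10 mm stem over the thick post; turns with the screw; grip it at any yaw. A white line on top, centre to rim, points to the stand's -x when seated, to the stand's -y (along the rail) a quarter turn back.
- saddle_weight: Loose saddle weight, 0.36 to 0.59 kg, an upside-down U standing on its two yellow cheeks, 54 (x) x 50 (y) mm. Origin: centre of its underside; z up. Cheeks 14 mm thick, 26 mm apart (gap along x, open along y); bridge between them from z = 60 to 68 mm. Hung on the rail, the bridge rests on the rail and the origin is 61 mm above the bench.
- lug_grip (a point): Grip point in the weight's steel lug, on its centre line, 93 mm above the weight's underside; axes as the weight's. The lug stands on the bridge: 12 mm thick (x), 36 mm long (y), from z = 68 to 109 mm above the weight's underside; pinch it across its thickness.
- torch: Dark grey torch lying on the bench, 32 x 114 x 32 mm; origin: centre of its underside. To be left alone.
- tape_measure: Yellow tape measure, 62 x 78 x 36 mm; origin: centre of its underside. To be left alone.
- multimeter: Yellow multimeter lying on the bench, 150 x 74 x 47 mm; origin: centre of its underside. To be left alone.
Things that resemble listed ones, but are neither listed nor needed, are in the scene too. Of the things that look like the saddle_weight, take the one that is farthest from the robot's base at the start.

How it is judged:
On the way, in this order (a step that is already met when the one before it is completed fails the run):
1. the saddle weight hangs over the rail and is let go (x of saddle_weight in the frame of stand between -0.014 and 0.014 m and y of saddle_weight in the frame of stand between -0.1 and 0.075 m and z of saddle_weight in the frame of stand between 0.053 and 0.069 m and angle between saddle_weight's own z axis and vertical below 0.17 rad and contact force between saddle_weight and stand above 2 N and contact force between the fingers and saddle_weight below 0.1 N), for 0.3 s.
2. the thumbscrew is turned in until it seats (within 0.08 rad of its stop) (value of joint thumbscrew above 3.92 rad), for 0.1 s.
3. the thumbscrew is a quarter turn off its seat, within 15 degrees, with the knob gripped (value of joint thumbscrew between 2.1692 and 2.6892 rad and contact force between the fingers and thumbscrew above 4 N and horizontal distance between the grasp point and knob_grip below 0.025 m), for 0.2 s.
At the end, for the whole second after the job is handed in: The saddle weight hangs freely over the rail between the posts, within 10 degrees of upright, resting on the rail alone, untouched by the fingers; the thumbscrew, after seating, stands a quarter turn (within 15 degrees) off its seat and still, and the fingers still grip its knob (at least 4 N) (all of step 1 and all of step 3 and velocity of joint thumbscrew between -0.08 and 0.08 rad/s); the arm keeps its last pose, push and grip.
It fails at once if the torch is moved by more than 30 mm (distance of torch from where it was at the start of the episode above 0.03 m).
It fails at once if the tape measure is moved by more than 30 mm (distance of tape_measure from where it was at the start of the episode above 0.03 m).
It fails at once if the multimeter is moved by more than 30 mm (distance of multimeter from where it was at the start of the episode above 0.03 m).
It also fails if it takes over 48 s, if anything falls off the work surface, if the arm or the gripper's body presses on something with over 40 N, if the wrist force passes 120 N, or if a joint passes its speed limit or range.

ROBOT

A 7-joint arm with a two-finger parallel gripper is mounted at the origin on a cart in front of the work surface, level with it; the furniture and walls round the work are solid. World frame = base frame: x ahead of the robot, y to its left, z up, the work surface at z = 0. Lengths are in m, angles in rad, forces in N, time in s.
With the tool pointing down it reaches from about 0.425 to 0.925 m from the base axis. Payload 6.8 kg.
Tool frame: the origin (TCP) lies at the very end of the fingers, on their centre line; the grasp point (between the pads) lies bot.tcp_to_grasp behind it (bot.tcp_to_grasp is the distance from the TCP to the grasp point, in m); z points along the fingers, y is the line along which they close (so a half turn about z gives the same grasp; the last joint's range is limited). The gripper opens to 85 mm and grips with 20 to 120 N. Pads are 22 mm wide; open, the fingers measure 114 mm over their backs; the gripper's body (76 mm by 85 mm) begins 54 mm behind the grasp point. The pads swing forward as they close: fully open they stand 13 mm farther back than shut.
Start: joints at [1.002, 0.477, 0.022, 1.555, -0.011, 1.109, -0.083], TCP at [0.3, -0.605, 0.231] pointing down, gripper open.
Joint ranges: [-2.96, 2.96], [-0.34, 2.1], [-1.41, 1.46], [0.24, 2.44], [-1.37, 4.51], [0.17, 1.92], [-2.96, 2.96]. Speed limits (rad/s): [2.39, 2.39, 3.14, 3.14, 3.14, 3.14, 3.14].

INTERFACE

Orientations are given as a unit quaternion [w, x, y, z].
In Python, from station import bot gives the robot as it stands.
- The arm moves only by the tool servo_tool, never from a script. Its argument "motion" is a list that holds one entry, the list of rows, each a list of 7 numbers: the shift along the tool's x, y, z in m, then the turn, a rotation vector about the tool's x, y, z in units of 5 degrees (1.0 is 5 degrees), then the opening, from 0 (shut) to 1 (fully open). A call has 1 to 20 rows; each row is the pose to reach, as a shift and turn from the pose commanded when the call began, along the tool's axes at that moment; what a row does not reach only later rows make up. A row lasts 1/12 s, in which the tool goes at most 41.7 mm and 7.16 degrees, less where a joint would pass 70% of its speed; a pose out of reach is approached as far as the arm can. A call with a gripper value outside its range is refused whole. The fingers move at their own pace and stop on an object; "grip_force" is the grip in N (left out, the last holds). Time passes only in rows, so rows that repeat a pose let the fingers close. It gives the time, the measured TCP pose, the force, the opening and the grip force at its end, in the units of the state.
- bot.get_obs(): the state, without advancing time (a new reading comes with each control period).
- bot.read_camera(name): name is "side" or "top"; returns a dict with "img" (400x640x3 uint8, red, green, blue), "K" (3x3 intrinsics, pixels), "pose" (4x4, takes a point from camera to world coordinates). Camera axes: x right, y down, z forward; pixel columns grow to the right and rows downward; lengths in m; the calibration is good to about 2 mm. A picture is of the moment at which its call begins. There is no depth.
- bot.hand_in(): hands the job in; it is judged then, once.
The state is a dict: "t": time; "q": joint angles; "joint_vel": joint speeds; "joint_torque": joint torques, N m; "eef_pos": TCP position; "tool_rot": TCP orientation; "contact_force": force on the tool from outside, world axes, zero at the start; "torque": the same for the moment, N m; "gripper_width": opening from 0.0 (shut) to 1.0 (fully open); "grasp_force": force on a finger pad.
Only numpy, scipy, OpenCV 4.12 (cv2) and the standard library are available. Lean on these libraries where they do the work, as an engineer would, in place of code of your own. Each camera call takes 0.05 s, during which the arm holds its last target. There are 200 camera calls.

## Working session

There is one attempt and no reset: what is moved stays moved. The work goes in short steps, Python scripts to look and compute and a tool call to move; the robot and the scene stay as the last step left them, time stands still between calls to the robot, and variables do not carry over. Pictures are saved under pics/ and viewed, at most 10 in all, crops included, and the job is handed in when it is done.

Besides the shell and the picture viewer there is one more tool, called after "Request:" as name(argument=value, ...) on one line, values as JSON. servo_tool: Moves the arm, as the interface text tells. Its arguments: {"type":"object","properties":{"motion":{"type":"array"},"grip_force":{"type":"number"}},"required":["motion"]}

```bash
mkdir -p pics
python3 - <<'E'
from station import bot
import cv2,numpy as np,pickle
o=bot.get_obs();print(o,bot.tcp_to_grasp)
for n in("side","top"):
    r=bot.read_camera(n);cv2.imwrite(f"pics/{n}0.png",r["img"][:,:,::-1]);pickle.dump(r,open(f"{n}0.pkl","wb"));print(n,r["K"].tolist(),np.round(r["pose"],4).tolist())
E
```

```text
{'t': 0.0, 'q': array([ 1.00188812,  0.47783344,  0.02234643,  1.55646149, -0.01150471,
        1.10929409, -0.08310696]), 'joint_vel': array([-0.00194832, -0.00152713, -0.00092497,  0.00084607,  0.00113194,
       -0.00012494,  0.0009508 ]), 'joint_torque': array([ 6.86076032e-05, -5.96469319e+01,  1.60800129e+00, -2.81208390e+01,
        1.25310535e-02,  9.39571444e-03,  1.13520414e-05]), 'eef_pos': array([ 0.29987126, -0.60406542,  0.23029925]), 'tool_rot': array([-8.90955846e-04,  9.73573023e-01,  2.28374026e-01, -2.80427273e-04]), 'contact_force': array([ 0.01881084, -0.99733856,  0.59667853]), 'torque': array([ 0.03329116,  0.01386993, -0.00646287]), 'grasp_force': 0.0, 'gripper_width': 0.9994066813800414} 0.0187
side [[447.8058387702972, 0.0, 326.7405601917788], [0.0, 447.8058387702972, 201.5171679707625], [0.0, 0.0, 1.0]] [[0.8324, -0.2143, 0.5111, -0.3693], [-0.5541, -0.3026, 0.7755, -1.3209], [-0.0116, -0.9287, -0.3706, 0.793], [0.0, 0.0, 0.0, 1.0]]
top [[402.4371140583635, 0.0, 318.7731648294134], [0.0, 402.4371140583635, 212.39257816417194], [0.0, 0.0, 1.0]] [[-0.0089, -0.9812, 0.1928, 0.2165], [-0.9999, 0.0109, 0.0091, 0.0152], [-0.011, -0.1927, -0.9812, 1.6421], [0.0, 0.0, 0.0, 1.0]]
```

View pics/top0.png

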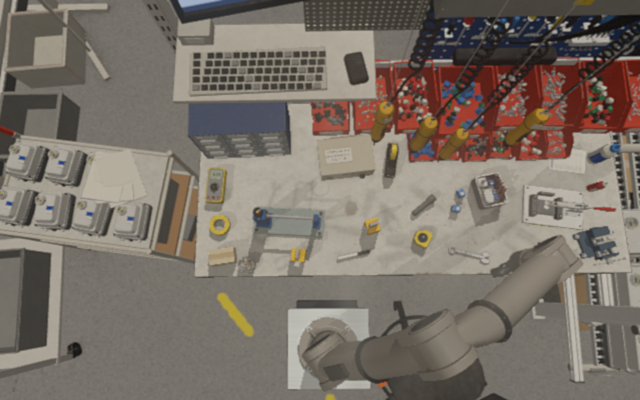

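View pics/side0.png

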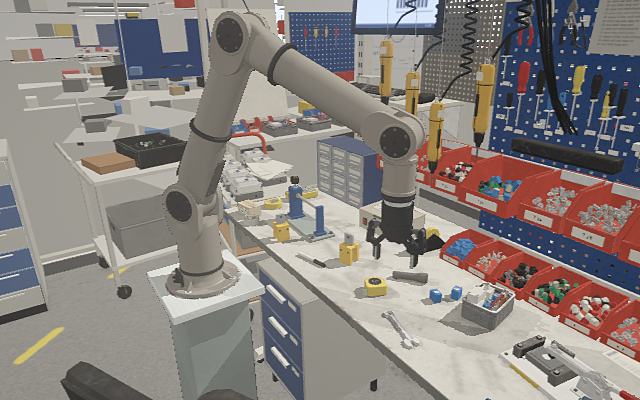

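Top view: stand around (288,221) with the knob at its left end (258,213). Yellow saddle-like things are at (372,226) and (298,255). The side view shows the same pair at (348,250) and (282,231). I'll enlarge both.

Run:
```python
import cv2
a=cv2.imread("pics/top0.png")[195:270,240:400];cv2.imwrite("pics/top0c.png",cv2.resize(a,None,fx=5,fy=5,interpolation=cv2.INTER_CUBIC))
a=cv2.imread("pics/side0.png")[165:275,235:375];cv2.imwrite("pics/side0c.png",cv2.resize(a,None,fx=5,fy=5,interpolation=cv2.INTER_CUBIC))
```

```text
(no output)
```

View pics/top0c.png

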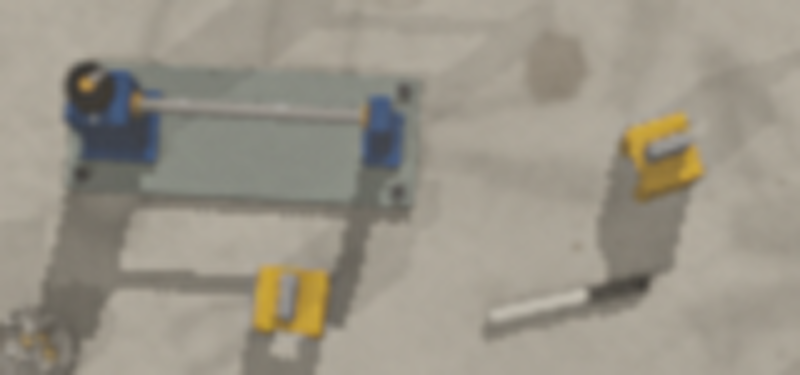

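View pics/side0c.png

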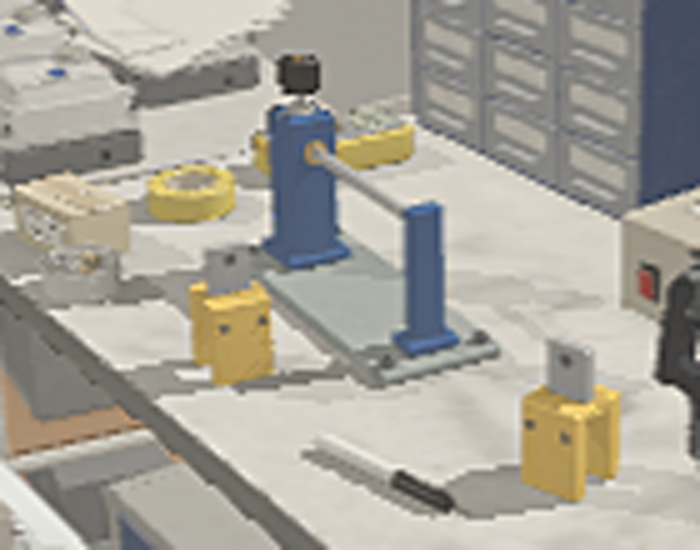

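Top crop: the knob's top is near (91,84), the rail runs from (137,102) to (367,117), and the right-hand weight's lug is near (676,143). In the side crop its nearest corner runs from (583,412) to (583,500). I'll fit the poses to these points.

```bash
cat > h.py <<'E'
import numpy as np,pickle
from scipy.optimize import least_squares
C={n:pickle.load(open(f"{n}0.pkl","rb")) for n in("side","top")}
def proj(n,P):
    c=C[n];T=np.linalg.inv(c["pose"]);p=(T[:3,:3]@np.array(P).T).T+T[:3,3];p=p@c["K"].T;return p[:,:2]/p[:,2:]
def full(n,uv): # crop -> full pixel
    o=np.array([240,195] if n=="top" else [235,165]);return o+(np.array(uv)+.5)/5-.5
def place(q,L):
    c,s=np.cos(q[2]),np.sin(q[2]);L=np.array(L,float)
    return np.c_[q[0]+c*L[:,0]-s*L[:,1],q[1]+s*L[:,0]+c*L[:,1],L[:,2]]
def fit(obs,q0):
    def f(q): return np.concatenate([(proj(n,place(q,[l for l,_ in o]))-full(n,[u for _,u in o])).ravel() for n,o in obs.items() if o])
    r=least_squares(f,q0,loss="soft_l1");print(np.round(r.x,4),"yaw deg",np.degrees(r.x[2]).round(2));print(np.round(f(r.x).reshape(-1,2),1).tolist());return r.x
E
python3 - <<'E'
from h import *
S={"top":[((0,.1,.191),(91,84)),((0,-.106,.115),(367,117)),((0,.075,.115),(137,102)),((.055,-.145,.012),(424,78)),((-.055,-.145,.012),(411,207)),((-.055,.145,.012),(68,188))],
"side":[((0,.1,.178),(299,76)),((-.055,-.145,.012),(377,376)),((.055,-.145,.012),(498,347)),((0,-.115,.132),(423,208))]}
q=fit(S,[.5,.1,-.06]);print("knob",place(q,[(0,.1,.178),(0,-.015,.121)]))
h=.068
W={"top":[((0,0,.109),(676,143)),((.027,.025,h),(622,138)),((.027,-.025,h),(687,113)),((-.027,-.025,h),(703,178))],
"side":[((-.006,.018,.109),(548,341)),((-.006,-.018,.109),(596,353)),((-.027,.025,h),(522,392)),((-.027,-.025,h),(583,412)),((.027,-.025,h),(620,388)),((-.027,-.025,0),(583,500)),((-.027,.025,0),(522,485)),((.027,-.025,0),(618,475))]}
q=fit(W,[.5,-.1,.38])
# other weight distance: lug top
from scipy.optimize import fsolve
p=full("top",[(290,295)])
print("other",fsolve(lambda x:(proj("top",[(x[0],x[1],.1)])-p).ravel(),[.5,0]))
E
```

```text
[ 0.5009  0.1558 -0.0769] yaw deg -4.4
[[-0.6, -0.2], [0.4, 0.5], [-0.2, 0.5], [-0.0, 0.3], [0.8, 0.8], [-1.2, -0.0], [0.4, -0.4], [0.8, 0.1], [1.1, -0.5], [-0.2, -0.3]]
knob [[0.50861265 0.25549447 0.178     ]
 [0.49978323 0.14083393 0.121     ]]
[ 0.4722 -0.1833  0.3706] yaw deg 21.23
[[-0.8, 0.2], [0.3, -1.0], [-1.1, -0.7], [1.1, -1.2], [-0.4, -0.2], [-1.3, -0.1], [-0.1, 1.8], [-0.3, 1.5], [0.5, 0.4], [-0.4, 1.1], [-0.1, 0.2], [0.6, -0.1]]
other [0.35952446 0.1120141 ]
```

```bash
cat >> h.py <<'E'
def go(xyz,yaw_y): # shift (tool axes) and tool-z turn in 5deg units to TCP xyz with tool y along world yaw_y (deg, mod 180)
    from station import bot
    from scipy.spatial.transform import Rotation as R
    o=bot.get_obs();q=o["tool_rot"];r=R.from_quat(np.r_[q[1:],q[0]]);m=r.as_matrix()
    cur=np.degrees(np.arctan2(m[1,1],m[0,1]));d=(yaw_y-cur+90)%180-90
    # target: straight down
    a=np.radians(cur+d);y=np.array([np.cos(a),np.sin(a),0]);z=np.array([0,0,-1.]);t=np.c_[np.cross(y,z),y,z]
    rv=np.degrees((r.inv()*R.from_matrix(t)).as_rotvec())/5
    print("shift",np.round(m.T@(np.array(xyz)-o["eef_pos"]),4),"turn5",np.round(rv,2),"ccw",round(d,1),"t",round(o["t"],2),"q7",o["q"][6].round(2),"w",o["gripper_width"].round(3))
E
python3 - <<'E'
from h import *
go((.472,-.183,.2),21.2)
E
```

```text
Traceback (most recent call last):
  File "h.py", line 22, in go
    print("shift",np.round(m.T@(np.array(xyz)-o["eef_pos"]),4),"turn5",np.round(rv,2),"ccw",round(d,1),"t",round(o["t"],2),"q7",o["q"][6].round(2),"w",o["gripper_width"].round(3))
                                                                                                                                                       ^^^^^^^^^^^^^^^^^^^^^^^^
AttributeError: 'float' object has no attribute 'round'
```

```bash
sed -i 's/o\["gripper_width"\].round(3)/round(o["gripper_width"],3)/' h.py
python3 - <<'E'
from h import *
go((.472,-.183,.2),21.2)
E
```

```text
shift [ 0.3414 -0.3006  0.0309] turn5 [-2.000e-02 -1.000e-02 -1.696e+01] ccw 84.8 t 0.1 q7 -0.08 w 1.003
```

Request:
servo_tool(motion=[[[0.341, -0.301, 0.031, 0, 0, -16.96, 1], [0.341, -0.301, 0.031, 0, 0, -16.96, 1], [0.341, -0.301, 0.031, 0, 0, -16.96, 1], [0.341, -0.301, 0.031, 0, 0, -16.96, 1], [0.341, -0.301, 0.031, 0, 0, -16.96, 1], [0.341, -0.301, 0.031, 0, 0, -16.96, 1], [0.341, -0.301, 0.031, 0, 0, -16.96, 1], [0.341, -0.301, 0.031, 0, 0, -16.96, 1], [0.341, -0.301, 0.031, 0, 0, -16.96, 1], [0.341, -0.301, 0.031, 0, 0, -16.96, 1], [0.341, -0.301, 0.031, 0, 0, -16.96, 1], [0.341, -0.301, 0.031, 0, 0, -16.96, 1], [0.341, -0.301, 0.031, 0, 0, -16.96, 1], [0.341, -0.301, 0.031, 0, 0, -16.96, 1], [0.341, -0.301, 0.031, 0, 0, -16.96, 1], [0.341, -0.301, 0.031, 0, 0, -16.96, 1]]], grip_force=60)

```text
t: 1.43
eef_pos: [0.4711, -0.1849, 0.2002]
tool_rot: [-0.0, 0.567, 0.824, -0.0]
contact_force: [-1.2, -0.3, 0.4]
gripper_width: 1.0
grasp_force: 0.0
```

Run:
```python
from h import *
go((.472,-.183,.077),21.2)
```

```text
shift [0.0015 0.0016 0.1232] turn5 [-0.01  0.   -0.06] ccw 0.3 t 1.43 q7 0.48 w 1.0
```

Request:
servo_tool(motion=[[[0.001, 0.001, 0.03, 0, 0, 0, 1], [0.001, 0.001, 0.06, 0, 0, 0, 1], [0.001, 0.001, 0.09, 0, 0, 0, 1], [0.001, 0.001, 0.11, 0, 0, 0, 1], [0.001, 0.001, 0.122, 0, 0, 0, 1], [0.001, 0.001, 0.122, 0, 0, 0, 1], [0.001, 0.001, 0.122, 0, 0, 0, 0.5], [0.001, 0.001, 0.122, 0, 0, 0, 0], [0.001, 0.001, 0.122, 0, 0, 0, 0], [0.001, 0.001, 0.122, 0, 0, 0, 0], [0.001, 0.001, 0.122, 0, 0, 0, 0], [0.001, 0.001, 0.122, 0, 0, 0, 0], [0.001, 0.001, 0.122, 0, 0, 0, 0], [0.001, 0.001, 0.122, 0, 0, 0, 0], [0.001, 0.001, 0.122, 0, 0, 0, 0], [0.001, 0.001, 0.122, 0, 0, 0, 0]]])

```text
t: 2.77
eef_pos: [0.4729, -0.1823, 0.079]
tool_rot: [0.001, 0.565, 0.825, 0.0]
contact_force: [-0.6, 0.4, 7.4]
gripper_width: 0.133
grasp_force: 59.8
```

Request:
servo_tool(motion=[[[0, 0, -0.02, 0, 0, 0, 0], [0, 0, -0.05, 0, 0, 0, 0], [0, 0, -0.085, 0, 0, 0, 0], [0, 0, -0.12, 0, 0, 0, 0], [0, 0, -0.15, 0, 0, 0, 0], [0, 0, -0.165, 0, 0, 0, 0], [0, 0, -0.165, 0, 0, 0, 0], [0, 0, -0.165, 0, 0, 0, 0]]])

```text
t: 3.43
eef_pos: [0.4717, -0.1821, 0.2427]
tool_rot: [-0.0, 0.565, 0.825, -0.0]
contact_force: [-0.6, 0.2, -6.3]
gripper_width: 0.132
grasp_force: 59.5
```

Run:
```python
from h import *
go((.499,.131,.244),-4.4)
```

```text
shift [ 0.282   0.1386 -0.0014] turn5 [-0.01  0.    5.12] ccw -25.6 t 3.43 q7 0.51 w 0.132
```

Request:
servo_tool(motion=[[[0.01, 0.005, 0, 0, 0, 0.2, 0], [0.03, 0.015, 0, 0, 0, 0.5, 0], [0.055, 0.027, 0, 0, 0, 1, 0], [0.085, 0.042, 0, 0, 0, 1.5, 0], [0.115, 0.056, 0, 0, 0, 2.1, 0], [0.145, 0.071, 0, 0, 0, 2.6, 0], [0.175, 0.086, 0, 0, 0, 3.2, 0], [0.205, 0.1, 0, 0, 0, 3.7, 0], [0.23, 0.113, 0, 0, 0, 4.2, 0], [0.25, 0.123, 0, 0, 0, 4.6, 0], [0.265, 0.13, 0, 0, 0, 4.9, 0], [0.275, 0.135, 0, 0, 0, 5.1, 0], [0.282, 0.139, 0, 0, 0, 5.12, 0], [0.282, 0.139, 0, 0, 0, 5.12, 0], [0.282, 0.139, 0, 0, 0, 5.12, 0], [0.282, 0.139, 0, 0, 0, 5.12, 0]]])

```text
t: 4.77
eef_pos: [0.4996, 0.1296, 0.2423]
tool_rot: [-0.0, 0.734, 0.679, -0.001]
contact_force: [0.9, -0.4, -5.4]
gripper_width: 0.13
grasp_force: 59.5
```

Run:
```python
from h import *
from station import bot
import cv2
go((.499,.131,.140),-4.4)
o=[]
for n,(x,y,w,h) in {"side":(255,130,120,110),"top":(240,180,120,75)}.items():
    a=bot.read_camera(n)["img"][y:y+h,x:x+w,::-1];a=cv2.resize(a,None,fx=5 if n=="side" else 3.3,fy=5 if n=="side" else 3.3,interpolation=cv2.INTER_CUBIC);o.append(a)
cv2.imwrite("pics/above.png",o[0]);cv2.imwrite("pics/abovet.png",o[1])
```

```text
shift [ 0.0014 -0.0005  0.1023] turn5 [-0.02  0.01 -0.01] ccw 0.1 t 4.77 q7 -0.61 w 0.13
```

View pics/above.png

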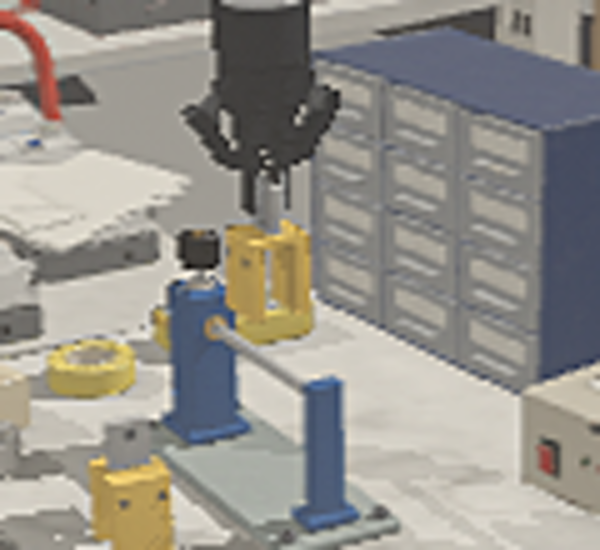

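Weight held upright above the rail, yaw aligned, with the gap (about 262–285, 290) facing along the rail. I'll lower it until the cheeks are just past the rail and check the force.

Request:
servo_tool(motion=[[[0.001, 0, 0.02, 0, 0, 0, 0], [0.001, 0, 0.035, 0, 0, 0, 0], [0.001, 0, 0.045, 0, 0, 0, 0], [0.001, 0, 0.052, 0, 0, 0, 0], [0.001, 0, 0.058, 0, 0, 0, 0], [0.001, 0, 0.062, 0, 0, 0, 0], [0.001, 0, 0.062, 0, 0, 0, 0], [0.001, 0, 0.062, 0, 0, 0, 0]]])

```text
t: 5.53
eef_pos: [0.5003, 0.1322, 0.1816]
tool_rot: [0.0, 0.734, 0.679, 0.0]
contact_force: [1.0, -0.9, -5.4]
gripper_width: 0.131
grasp_force: 59.4
```

Request:
servo_tool(motion=[[[0, 0, 0.012, 0, 0, 0, 0], [0, 0, 0.022, 0, 0, 0, 0], [0, 0, 0.03, 0, 0, 0, 0], [0, 0, 0.035, 0, 0, 0, 0], [0, 0, 0.038, 0, 0, 0, 0], [0, 0, 0.04, 0, 0, 0, 0], [0, 0, 0.041, 0, 0, 0, 0], [0, 0, 0.041, 0, 0, 0, 0]]])

```text
t: 6.2
eef_pos: [0.5001, 0.1322, 0.1403]
tool_rot: [0.0, 0.734, 0.679, 0.0]
contact_force: [-0.0, 0.3, -5.1]
gripper_width: 0.129
grasp_force: 59.6
```

Request:
servo_tool(motion=[[[0, 0, 0.001, 0, 0, 0, 0], [0, 0, 0.002, 0, 0, 0, 0], [0, 0, 0.002, 0, 0, 0, 0], [0, 0, 0.002, 0, 0, 0, 0]]])

```text
t: 6.53
eef_pos: [0.5005, 0.1324, 0.1399]
tool_rot: [0.001, 0.734, 0.679, 0.0]
contact_force: [-3.9, -0.7, 7.8]
gripper_width: 0.128
grasp_force: 61.6
```

Contact made. Before letting go I'll check centring by probing each cheek against the rail.

Request:
servo_tool(motion=[[[0, 0, -0.004, 0, 0, 0, 0], [0, 0.002, -0.004, 0, 0, 0, 0], [0, 0.004, -0.004, 0, 0, 0, 0], [0, 0.006, -0.004, 0, 0, 0, 0], [0, 0.007, -0.004, 0, 0, 0, 0], [0, 0.0075, -0.004, 0, 0, 0, 0], [0, 0.0075, -0.004, 0, 0, 0, 0]]])

```text
t: 7.12
eef_pos: [0.5069, 0.1315, 0.1419]
tool_rot: [-0.0, 0.734, 0.68, -0.001]
contact_force: [-1.8, -0.1, -4.5]
gripper_width: 0.132
grasp_force: 59.7
```

Request:
servo_tool(motion=[[[0, -0.004, 0, 0, 0, 0, 0], [0, -0.008, 0, 0, 0, 0, 0], [0, -0.0115, 0, 0, 0, 0, 0], [0, -0.0135, 0, 0, 0, 0, 0], [0, -0.0145, 0, 0, 0, 0, 0], [0, -0.015, 0, 0, 0, 0, 0], [0, -0.015, 0, 0, 0, 0, 0]]])

```text
t: 7.7
eef_pos: [0.4931, 0.1326, 0.1426]
tool_rot: [0.0, 0.734, 0.679, 0.001]
contact_force: [2.6, 0.1, -5.6]
gripper_width: 0.133
grasp_force: 59.3
```

Both sides are near symmetric, so the centre is x ≈ 0.500. I'll go back there, set it down and release.

Request:
servo_tool(motion=[[[0, 0.004, 0, 0, 0, 0, 0], [0, 0.0075, 0, 0, 0, 0, 0], [0, 0.0075, 0.001, 0, 0, 0, 0], [0, 0.0075, 0.002, 0, 0, 0, 0], [0, 0.0075, 0.003, 0, 0, 0, 0], [0, 0.0075, 0.0035, 0, 0, 0, 0], [0, 0.0075, 0.0035, 0, 0, 0, 0], [0, 0.0075, 0.0035, 0, 0, 0, 0.13], [0, 0.0075, 0.0035, 0, 0, 0, 0.16], [0, 0.0075, 0.0035, 0, 0, 0, 0.2], [0, 0.0075, 0.0035, 0, 0, 0, 0.25], [0, 0.0075, 0.0035, 0, 0, 0, 0.35], [0, 0.0075, 0.0035, 0, 0, 0, 0.5], [0, 0.0075, 0.0035, 0, 0, 0, 0.6], [0, 0.0075, 0.0035, 0, 0, 0, 0.6], [0, 0.0075, 0.0035, 0, 0, 0, 0.6]]])

```text
t: 9.03
eef_pos: [0.5, 0.1321, 0.1388]
tool_rot: [-0.0, 0.734, 0.679, -0.0]
contact_force: [0.1, 0.1, -0.2]
gripper_width: 0.596
grasp_force: 0.0
```

Run:
```python
from h import *
from station import bot
import cv2
print(bot.get_obs()["q"].round(2))
go((.5086,.2555,.24),88)
a=bot.read_camera("side")["img"][130:240,255:375,::-1];a=cv2.resize(a,None,fx=5,fy=5,interpolation=cv2.INTER_CUBIC)
cv2.imwrite("pics/rel.png",a)
```

```text
[ 0.08  0.39 -0.56  1.99  0.27  0.84 -0.71]
shift [ 0.1237 -0.0009 -0.1012] turn5 [-0.    0.   17.52] ccw -87.6 t 9.03 q7 -0.71 w 0.596
```

View pics/rel.png

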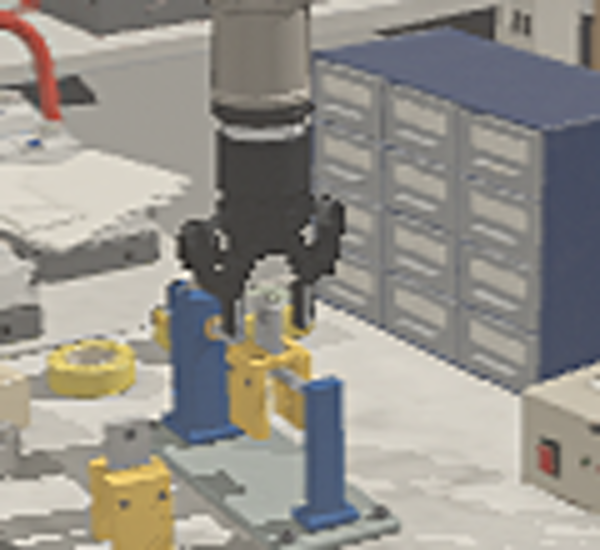

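The weight hangs upright and free on the rail, between the posts (crop about 270,390). I'll lift, then move over the knob while turning counter-clockwise to leave range for the clockwise turn.

Request:
servo_tool(motion=[[[0, 0, -0.03, 0, 0, 0, 0.7], [0, 0, -0.065, 0, 0, 0, 0.7], [0, 0, -0.1, 0, 0, 0, 0.7], [0.02, 0, -0.1, 0, 0, -1.4, 0.7], [0.05, -0.001, -0.1, 0, 0, -2.8, 0.7], [0.085, -0.001, -0.1, 0, 0, -4.2, 0.7], [0.11, -0.001, -0.1, 0, 0, -5.6, 0.7], [0.124, -0.001, -0.1, 0, 0, -7, 0.7], [0.124, -0.001, -0.1, 0, 0, -8.4, 0.7], [0.124, -0.001, -0.1, 0, 0, -9.8, 0.7], [0.124, -0.001, -0.1, 0, 0, -11.2, 0.7], [0.124, -0.001, -0.1, 0, 0, -12.6, 0.7], [0.124, -0.001, -0.1, 0, 0, -14, 0.7], [0.124, -0.001, -0.1, 0, 0, -15.4, 0.7], [0.124, -0.001, -0.1, 0, 0, -16.8, 0.7], [0.124, -0.001, -0.1, 0, 0, -18.2, 0.7], [0.124, -0.001, -0.1, 0, 0, -19.6, 0.7], [0.124, -0.001, -0.1, 0, 0, -21, 0.7], [0.124, -0.001, -0.1, 0, 0, -22.4, 0.7], [0.124, -0.001, -0.1, 0, 0, -23, 0.7]]])

```text
t: 10.75
eef_pos: [0.5086, 0.2556, 0.2386]
tool_rot: [-0.0, -0.182, 0.983, 0.0]
contact_force: [-0.3, -0.8, 0.4]
gripper_width: 0.7
grasp_force: 0.0
```

Run:
```python
from h import *
from station import bot
print(bot.get_obs()["q"].round(2))
go((.5086,.2555,.157),110.6)
```

```text
[ 0.2   0.49 -1.04  1.76  0.45  1.16  0.97]
shift [-0.     -0.0001  0.0816] turn5 [ 0.   -0.    0.07] ccw -0.3 t 10.75 q7 0.97 w 0.7
```

Request:
servo_tool(motion=[[[0, 0, 0.03, 0, 0, 0, 0.7], [0, 0, 0.055, 0, 0, 0, 0.7], [0, 0, 0.072, 0, 0, 0, 0.7], [0, 0, 0.081, 0, 0, 0, 0.7], [0, 0, 0.081, 0, 0, 0, 0.7], [0, 0, 0.081, 0, 0, 0, 0.4], [0, 0, 0.081, 0, 0, 0, 0.2], [0, 0, 0.081, 0, 0, 0, 0.2], [0, 0, 0.081, 0, 0, 0, 0.2], [0, 0, 0.081, 0, 0, 0, 0.2], [0, 0, 0.081, 0, 0, 0, 0.2]]], grip_force=30)

```text
t: 11.67
eef_pos: [0.5088, 0.2575, 0.1594]
tool_rot: [0.001, -0.179, 0.984, 0.001]
contact_force: [-1.9, 2.9, 7.0]
gripper_width: 0.41
grasp_force: 31.2
```

Request:
servo_tool(motion=[[[0, 0.001, 0, 0, 0, 1.3, 0.2], [0, 0.0015, 0, 0, 0, 2.6, 0.2], [0, 0.0015, 0, 0, 0, 3.9, 0.2], [0, 0.0015, 0, 0, 0, 5.2, 0.2], [0, 0.0015, 0, 0, 0, 6.5, 0.2], [0, 0.0015, 0, 0, 0, 7.8, 0.2], [0, 0.0015, 0, 0, 0, 9.1, 0.2], [0, 0.0015, 0, 0, 0, 10.4, 0.2], [0, 0.0015, 0, 0, 0, 11.7, 0.2], [0, 0.0015, 0, 0, 0, 13, 0.2], [0, 0.0015, 0, 0, 0, 14.3, 0.2], [0, 0.0015, 0, 0, 0, 15.6, 0.2], [0, 0.0015, 0, 0, 0, 16.9, 0.2], [0, 0.0015, 0, 0, 0, 18.2, 0.2], [0, 0.0015, 0, 0, 0, 19.5, 0.2], [0, 0.0015, 0, 0, 0, 20.8, 0.2], [0, 0.0015, 0, 0, 0, 22.1, 0.2], [0, 0.0015, 0, 0, 0, 23.4, 0.2], [0, 0.0015, 0, 0, 0, 24.7, 0.2], [0, 0.0015, 0, 0, 0, 26, 0.2]]])

```text
t: 13.33
eef_pos: [0.5078, 0.2566, 0.1593]
tool_rot: [0.001, 0.818, 0.576, -0.0]
contact_force: [-6.4, -2.7, 11.0]
gripper_width: 0.412
grasp_force: 31.8
```

Run:
```python
from h import *
from station import bot
import cv2
o=bot.get_obs();print(o["q"].round(2),o["torque"].round(3))
go((.5086,.2570,.159),-50)
a=bot.read_camera("top")["img"][195:235,240:310,::-1];a=cv2.resize(a,None,fx=8,fy=8,interpolation=cv2.INTER_CUBIC)
cv2.imwrite("pics/t1.png",a)
```

```text
[-0.21  0.42 -0.46  1.86  0.24  0.91 -1.13] [-0.489  1.232  0.068]
shift [0.0006 0.0006 0.0003] turn5 [0.01 0.01 6.05] ccw -30.3 t 13.33 q7 -1.13 w 0.412
```

Request:
servo_tool(motion=[[[0, 0, 0, 0, 0, 1, 0.2], [0, 0, 0, 0, 0, 2, 0.2], [0, 0, 0, 0, 0, 3, 0.2], [0, 0, 0, 0, 0, 4, 0.2], [0, 0, 0, 0, 0, 5, 0.2], [0, 0, 0, 0, 0, 6, 0.2], [0, 0, 0, 0, 0, 6, 0.2]]])

```text
t: 13.97
eef_pos: [0.5081, 0.2572, 0.1587]
tool_rot: [0.0, 0.938, 0.346, 0.0]
contact_force: [-3.5, 0.0, 5.6]
gripper_width: 0.413
grasp_force: 31.7
```

Run:
```python
from h import *
from station import bot
import cv2
o=bot.get_obs();print(o["q"].round(2),o["torque"].round(3))
go((.5086,.2570,.159),-50)
a=bot.read_camera("top")["img"][190:240,235:315,::-1];a=cv2.resize(a,None,fx=8,fy=8,interpolation=cv2.INTER_CUBIC)
cv2.imwrite("pics/t2.png",a)
```

```text
[-0.3   0.41 -0.35  1.86  0.18  0.9  -1.6 ] [-0.099  0.508  0.203]
shift [ 0.0003  0.0005 -0.0003] turn5 [ 0.01 -0.    0.1 ] ccw -0.5 t 13.97 q7 -1.6 w 0.413
```

Request:
servo_tool(motion=[[[0, 0, 0, 0, 0, 1, 0.2], [0, 0, 0, 0, 0, 2, 0.2], [0, 0, 0, 0, 0, 3, 0.2], [0, 0, 0, 0, 0, 4, 0.2], [0, 0, 0, 0, 0, 4, 0.2]]])

```text
t: 14.43
eef_pos: [0.5082, 0.2573, 0.1584]
tool_rot: [0.0, 0.984, 0.179, 0.0]
contact_force: [-0.9, -0.9, 3.8]
gripper_width: 0.412
grasp_force: 31.8
```

Run:
```python
from h import *
from station import bot
o=bot.get_obs();print(o["q"].round(2),o["torque"].round(3))
go((.5086,.2570,.159),20)
```

```text
[-0.36  0.4  -0.27  1.87  0.14  0.89 -1.91] [-0.039  0.292  0.333]
shift [ 0.0002  0.0004 -0.0006] turn5 [ 1.000e-02 -0.000e+00 -1.788e+01] ccw 89.4 t 14.43 q7 -1.91 w 0.412
```

Torque of 0.33 N m is far above the screw's friction, so it's seated and the fingers are slipping. Backing off 90°.

Request:
servo_tool(motion=[[[0, 0, 0, 0, 0, -1, 0.2], [0, 0, 0, 0, 0, -2.2, 0.2], [0, 0, 0, 0, 0, -3.4, 0.2], [0, 0, 0, 0, 0, -4.6, 0.2], [0, 0, 0, 0, 0, -5.8, 0.2], [0, 0, 0, 0, 0, -7, 0.2], [0, 0, 0, 0, 0, -8.2, 0.2], [0, 0, 0, 0, 0, -9.4, 0.2], [0, 0, 0, 0, 0, -10.6, 0.2], [0, 0, 0, 0, 0, -11.8, 0.2], [0, 0, 0, 0, 0, -13, 0.2], [0, 0, 0, 0, 0, -14.2, 0.2], [0, 0, 0, 0, 0, -15.4, 0.2], [0, 0, 0, 0, 0, -16.6, 0.2], [0, 0, 0, 0, 0, -17.6, 0.2], [0, 0, 0, 0, 0, -18.2, 0.2], [0, 0, 0, 0, 0, -18.2, 0.2], [0, 0, 0, 0, 0, -18.2, 0.2], [0, 0, 0, 0, 0, -18.2, 0.2], [0, 0, 0, 0, 0, -18.2, 0.2]]])

```text
t: 16.1
eef_pos: [0.508, 0.2574, 0.1584]
tool_rot: [-0.0, 0.561, 0.828, 0.0]
contact_force: [-2.8, 0.1, 5.4]
gripper_width: 0.414
grasp_force: 31.9
```

Run:
```python
from h import *
from station import bot
o=bot.get_obs();print(o["q"].round(2),o["torque"].round(3))
go((.5086,.2570,.24),20)
```

```text
[-0.1   0.46 -0.62  1.85  0.32  0.94 -0.48] [0.204 0.509 0.041]
shift [-0.0006  0.0004 -0.0816] turn5 [ 0.   -0.    0.36] ccw -1.8 t 16.1 q7 -0.48 w 0.414
```

Checking the line: open, lift and move aside for a top view.

Request:
servo_tool(motion=[[[0, 0, 0, 0, 0, 0, 0.7], [0, 0, 0, 0, 0, 0, 0.7], [0, 0, 0, 0, 0, 0, 0.7], [0, 0, 0, 0, 0, 0, 0.7], [0, 0, -0.03, 0, 0, 0, 0.7], [0, 0, -0.06, 0, 0, 0, 0.7], [0, 0, -0.09, 0, 0, 0, 0.7], [-0.03, -0.012, -0.1, 0, 0, 0, 0.7], [-0.065, -0.026, -0.1, 0, 0, 0, 0.7], [-0.1, -0.04, -0.1, 0, 0, 0, 0.7], [-0.135, -0.054, -0.1, 0, 0, 0, 0.7], [-0.17, -0.068, -0.1, 0, 0, 0, 0.7], [-0.186, -0.074, -0.1, 0, 0, 0, 0.7], [-0.186, -0.074, -0.1, 0, 0, 0, 0.7]]])

```text
t: 17.27
eef_pos: [0.5077, 0.051, 0.2575]
tool_rot: [0.001, 0.565, 0.825, -0.001]
contact_force: [0.9, -0.5, 0.1]
gripper_width: 0.699
grasp_force: 0.0
```

Run:
```python
from h import *
from station import bot
import cv2
go((.5080,.2574,.24),21.8)
i=bot.read_camera("top")["img"][:,:,::-1]
a=cv2.resize(i[195:230,240:280],None,fx=14,fy=14,interpolation=cv2.INTER_CUBIC)
s=bot.read_camera("side")["img"][130:240,255:375,::-1];s=cv2.resize(s,(240,220))
a[-220:,-240:]=s
cv2.imwrite("pics/t3.png",a)
```

```text
shift [0.1924 0.0748 0.0169] turn5 [-0.02  0.03 -0.13] ccw 0.6 t 17.27 q7 0.01 w 0.699
```

View pics/t3.png

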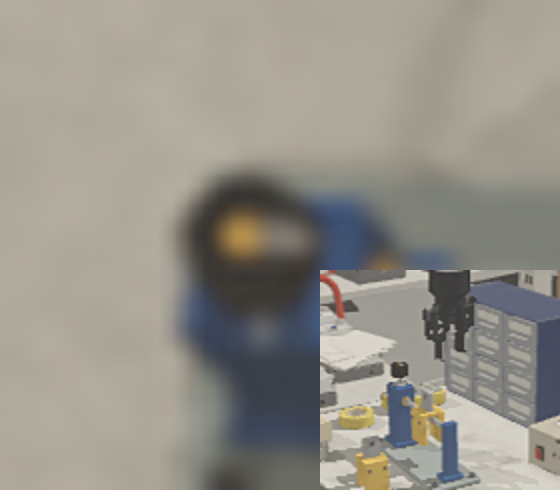

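The white line runs from (240,234) to (310,238), pointing along the rail to the stand's −y, which is a quarter turn back. The weight still hangs in the inset. Gripping the knob again.

Request:
servo_tool(motion=[[[0.03, 0.012, 0.002, 0, 0, 0, 0.7], [0.065, 0.026, 0.005, 0, 0, 0, 0.7], [0.1, 0.04, 0.01, 0, 0, 0, 0.7], [0.135, 0.053, 0.015, 0, 0, 0, 0.7], [0.165, 0.065, 0.017, 0, 0, 0, 0.7], [0.185, 0.073, 0.017, 0, 0, 0, 0.7], [0.19, 0.075, 0.017, 0, 0, 0, 0.7], [0.19, 0.075, 0.017, 0, 0, 0, 0.7], [0.19, 0.075, 0.017, 0, 0, 0, 0.7]]])

```text
t: 18.12
eef_pos: [0.507, 0.2617, 0.2406]
tool_rot: [-0.0, 0.561, 0.828, -0.0]
contact_force: [0.6, 0.5, 0.0]
gripper_width: 0.697
grasp_force: 0.0
```

Run:
```python
from h import *
go((.5080,.2574,.159),21.8)
```

```text
shift [-0.0043 -0.0006  0.0816] turn5 [-0.01  0.   -0.02] ccw 0.1 t 18.12 q7 -0.43 w 0.697
```

Request:
servo_tool(motion=[[[-0.004, -0.0005, 0.02, 0, 0, 0, 0.7], [-0.004, -0.0005, 0.045, 0, 0, 0, 0.7], [-0.004, -0.0005, 0.065, 0, 0, 0, 0.7], [-0.004, -0.0005, 0.077, 0, 0, 0, 0.7], [-0.004, -0.0005, 0.081, 0, 0, 0, 0.7], [-0.004, -0.0005, 0.081, 0, 0, 0, 0.7], [-0.004, -0.0005, 0.081, 0, 0, 0, 0.4], [-0.004, -0.0005, 0.081, 0, 0, 0, 0.2], [-0.004, -0.0005, 0.081, 0, 0, 0, 0.2], [-0.004, -0.0005, 0.081, 0, 0, 0, 0.2], [-0.004, -0.0005, 0.081, 0, 0, 0, 0.2], [-0.004, -0.0005, 0.081, 0, 0, 0, 0.2], [-0.004, -0.0005, 0.081, 0, 0, 0, 0.2], [-0.004, -0.0005, 0.081, 0, 0, 0, 0.2], [-0.004, -0.0005, 0.081, 0, 0, 0, 0.2], [-0.004, -0.0005, 0.081, 0, 0, 0, 0.2]]])

```text
t: 19.45
eef_pos: [0.5082, 0.2573, 0.1613]
tool_rot: [0.0, 0.562, 0.827, -0.0]
contact_force: [-5.7, -2.4, 5.7]
gripper_width: 0.408
grasp_force: 30.0
```

```bash
python3 -c "
from station import bot
print(bot.hand_in())"
```

```text
the job is handed in; nothing more can be done
None
```

The job is handed in, with no verdict returned: the saddle weight hangs free on the rail, and the thumbscrew was seated and then backed off a quarter turn (confirmed by its white line). The fingers hold the knob at 30 N.

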